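# Find the heavy side of a mixer's eccentric rotor and hold it down

## Robot

A 6-joint arm with a two-finger parallel gripper is mounted at the origin on the work surface. World frame = base frame: x ahead of the robot, y to its left, z up, the work surface at z = 0. Lengths are in mm, angles in rad, forces in N, time in s.
With the tool pointing down it reaches from about 350 to 775 mm from the base axis. Payload 7.3 kg.
Tool frame: the origin (TCP) lies at the very end of the fingers, on their centre line; the grasp point (between the pads) lies 19 mm behind it; x points along the fingers, z is the direction in which the jaws open and shut, and the axes are right-handed (so a half turn about x gives the same grasp; the last joint's range is limited). The gripper opens to 92 mm and grips with 3 to 60 N. Pads are 19 mm wide; open, the fingers measure 130 mm over their backs; the gripper's body (75 mm by 190 mm) begins 47 mm behind the grasp point.
Start: joints at [0.99, 0.342, 1.524, -0, 1.275, -0.146], TCP at [221.134, 476.177, 226.741] pointing down, gripper open.
Joint ranges: [-2.53, 2.53], [-0.77, 2.02], [0.04, 2.7], [-1, 4.14], [0.28, 2.66], [-3.11, 3.11]. Speed limits (rad/s): [2.57, 2.57, 3.14, 3.14, 3.14, 3.14].

## Interface

Orientations are given as [roll, pitch, yaw] about the fixed x, y, z axes, in that order (R = Rz(yaw) Ry(pitch) Rx(roll)).
In Python, from plant import * gives the robot as it stands.
- The arm moves only by the tool carry_out, never from a script. Its argument "rows" is a list of rows, each a list of 4 numbers: the shift along the world's x, y, z in mm, then the turn about the world's z in degrees. In form: [[x, y, z, twist], ...]. A call has 1 to 20 rows; each row is the pose to reach, as a shift and turn from the pose measured when the call began; what a row does not reach only later rows make up. A row lasts 1/12 s, in which the tool goes at most 41.7 mm and 7.16 degrees, less where a joint would pass 70% of its speed; a pose out of reach is approached as far as the arm can. A call with a gripper value outside its range is refused whole. "hand" is the finger opening in mm, from 0 to 91.8, set as the call begins (left out, the last holds). The fingers move at their own pace and stop on an object; the grip force is fixed at half the most. Time passes only in rows, so rows that repeat a pose let the fingers close. It gives the time, the measured TCP pose, the force and the opening at its end, in the units of the state.
- get_obs(): the state, without advancing time (a new reading comes with each control period).
- capture(name): name is "side" or "top" or "wrist"; returns the picture (480x640x3 uint8, red, green, blue); there is no depth.
- camera_info(name): a dict with "camera_matrix" (3x3 intrinsics, pixels), "pose" (4x4, takes a point from camera to world coordinates); the wrist camera has in their place "mount" (4x4, takes a point from camera to tool coordinates, whose origin is the TCP and whose axes are the tool frame's). Camera axes: x right, y down, z forward; pixel columns grow to the right and rows downward; lengths in mm; the calibration is good to about 2 mm. The wrist camera is an equidistant fisheye: a pixel r from the principal point sees the ray r / f radians off the axis. A picture is of the moment at which its call begins: read the wrist's pose just before it. camera_info takes no time and is no camera call.
- close_job(): hands the job in, once; it reports no verdict.
The state is a dict: "time": time; "joint_positions": joint angles; "dq": joint speeds; "tau": joint torques, N m; "tool_pos": TCP position; "tcp_rot": TCP orientation; "contact_force": force on the tool from outside, world axes, zero at the start; "moment": the same for the moment, N m; "grip_width": finger opening in mm.
Only numpy, scipy, OpenCV 4.12 (cv2) and the standard library are available. Lean on these libraries where they do the work, as an engineer would, in place of code of your own. Each camera call takes 0.05 s, during which the arm holds its last target. There are 200 camera calls.

## Task

Lever up the hinged cover of the grey mixer drive unit with the blade of the spatula (no fingers under the cover) and swing it all the way open. Then turn the round rotor inside by hand to feel which side of it is heavy, and finish while still gripping the rotor, at rest, with its heavy side straight down. Leave the other glassware and things on the bench where they are.

Things in the scene. Friction and masses are not known exactly. Their poses are not given: they have to be found in the camera images.
- unit: Mixer drive unit, fixed: grey open-topped box 160 (x) x 136 mm (y), walls 5 mm thick and 85 mm high. Origin on the bench below its middle; x points from its front (ledge, cover lip) to its back (hinge), y along the rotor's shaft. Inside, 50 mm are free either side of the rotor, but at the shaft two bearing blocks, 30 mm wide in x and 88 mm high, stand 50 to 62 mm from the middle plane.
- hub (a point): Centre of the rotor, 75 mm above the bench. Axes as unit; they do not turn with the rotor. The rotor is an upright aluminium disc, 110 mm in diameter and 24 mm thick in y, with flat faces and a collar of 16 mm radius and 36 mm length round its level 12 mm shaft. It can be pinched across its faces near the rim.
- rim_top (a point): Topmost point of the rotor's rim, 130 mm above the bench, 55 mm over the hub; fixed, does not turn with the rotor. A greased bearing drags with 0.26 N m (+0.003 N m s/rad) either way, so the rotor stays wherever it is left and never swings by itself: turning it takes the drag plus or minus the hidden weight's pull, which is 0.17 to 0.235 N m when the heavy side is level with the shaft.
- rotor (a joint): Turn of the rotor about +y of hub, rad; positive carries its top towards +x. Near 0 at the start. At 0 the one wide (10 mm) dark line across the rim is on top; seven narrow lines mark each 45 degrees. It turns two full turns either way. The weight is sealed inside, in any direction from the wide line, new each time; at the start the heavy side is at least 0.8 rad from straight down.
- ledge (a point): Middle of the top of a dark steel ledge on the unit's front, 78 mm above the bench, 110 mm before the hub; axes as unit. The ledge runs from the front wall (80 mm before the hub) to 125 mm before the hub, 90 mm wide, 10 mm thick. A blade slid over it towards +x enters the 7 mm gap under the cover's lip, up to the wall.
- cover_lip (a point): Middle of the outer lower edge of the cover's grey lip, 94 mm before the hub and 85 mm above the bench when shut. The lip is 80 mm wide, 4 mm thick, and sticks out 12 mm from the cover's front wall.
- cover_hinge (a point): The cover's hinge line at the top of the back wall, 80 mm behind the hub and 85 mm above the bench; it runs along y of hub.
- cover (a joint): Opening of the white cover, rad: 0 shut, 2.8 all the way open (thrown back beyond the hinge). The cover is a five-sided plastic shell 162 x 140 mm and 55 mm high, open below, 180 g; its underside is level with the tops of the walls when shut. About 1 N at the lip lifts it. It falls shut if let go below about 1.2 rad and falls open by itself (softly) beyond that.
- spatula: Bench spatula, 60 g, lying on the bench. Origin on the bench below the middle of its handle; x points to the blade, z up. Dark wooden handle 95 long, 14 wide, 18 mm high (x from -47 to 47 mm); flat steel blade 20 wide and 2.5 mm thick, from the handle to 142 mm ahead of the origin, its mid-thickness 9 mm above the origin. Balance point about 25 mm ahead of the origin.
- blade_tip (a point): Middle of the end of the spatula's blade, 142 mm ahead of the spatula's origin; same axes.
- flask: Glass conical flask, 84 mm wide, 120 mm high, bystander; origin at the centre of its foot.
- beaker: Glass beaker, 68 mm wide, 85 mm high, bystander; origin at the centre of its foot.
- jar: Small jar, 56 mm wide, 55 mm high, bystander; origin at the centre of its foot.
- brush: Flat brush with a wooden handle and dark bristles, lying on the bench to the right and beyond the spatula, about 200 mm long, bystander; origin under it.
- dish: Flat glass dish, 88 mm wide, 16 mm high, bystander; origin at the centre of its foot.
Mind the look-alikes: they are no part of the job. Leave any green or purple look-alike of the unit alone. There is more than one size of the spatula; the one meant has the size given above.

How it is judged (in metres and radians):
On the way, in this order (a step that is already met when the one before it is completed fails the run):
1. the spatula lifts the cover, no fingers on it (value of joint cover above 0.15 rad and contact force between spatula and cover above 0.1 N and contact force between the fingers and cover below 0.1 N), for 0.2 s.
2. the cover lies all the way open (value of joint cover above 2.5 rad), for 0.2 s.
3. the rotor is held by hand with its heavy side down (z of ballast_c0 in the frame of hub below -0.0301 m and contact force between the fingers and rotor above 2 N and velocity of joint rotor between -0.1 and 0.1 rad/s and value of joint cover above 2.3 rad and contact force between spatula and rotor below 0.1 N), for 0.3 s.
At the end, for the whole second after the job is handed in: The fingers grip the rotor (over 2 N), the rotor is at rest (under 0.1 rad/s) with its heavy side within 20 degrees of straight down, the spatula does not touch it, and the cover is open beyond 2.3 rad (all of step 3); the arm keeps its last pose, push and grip.
It fails at once if one of the other loose things on the bench is moved by more than 40 mm (distance of any of flask, beaker, jar, brush, dish from where it was at the start of the episode above 0.04 m).
It also fails if it takes over 72 s, if anything falls off the work surface, if the arm or the gripper's body presses on something with over 40 N, if the wrist force passes 120 N, or if a joint passes its speed limit or range.

## Working session

There is one attempt and no reset: what is moved stays moved. The work goes in short steps, Python scripts to look and compute and a tool call to move; the robot and the scene stay as the last step left them, time stands still between calls to the robot, and variables do not carry over. Pictures are saved under pics/ and viewed, about 8 in all and at most 12, crops included, and the job is handed in when it is done.

Besides the shell and the picture viewer there is one more tool, called after "Emit:" as name(argument=value, ...), one argument or row to a line, values as JSON. carry_out: Moves the arm, as the interface text tells. Its arguments: {"type":"object","properties":{"rows":{"type":"array"},"hand":{"type":"number"}},"required":["rows"]}

```bash
mkdir -p pics; python3 - <<'E'
from plant import *
import cv2
print(get_obs())
for n in("side","top"):
    im=capture(n); cv2.imwrite(f"pics/{n}0.png",im[:,:,::-1]); i=camera_info(n); print(n,i)
print(camera_info("wrist"))
E
```

```text
{'time': 0.0, 'joint_positions': array([ 9.90038217e-01,  3.42709477e-01,  1.52501211e+00, -2.70290674e-05,
        1.27539442e+00, -1.45975504e-01]), 'dq': array([-6.32887759e-05,  1.17460315e-03, -7.75184190e-04,  9.41792306e-04,
        4.06546078e-04,  4.93238092e-04]), 'tau': array([ 1.23628652e-04, -4.31256759e+01, -2.44217688e+01,  7.16289645e-02,
        5.61873545e-02, -1.03188765e-04]), 'tool_pos': array([220.88794793, 475.82375954, 226.05355093]), 'tcp_rot': array([ 3.0125822 ,  1.56927275, -2.1345815 ]), 'contact_force': array([-0.05334131, -0.66300107, -0.5501189 ]), 'moment': array([-0.00368622, -0.00181801,  0.02003315]), 'grip_width': 91.54189740339412}
side {'camera_matrix': array([[600.68526758,   0.        , 320.371955  ],
       [  0.        , 600.68526758, 241.28014362],
       [  0.        ,   0.        ,   1.        ]]), 'pose': array([[ 9.83520356e-01, -1.43822144e-01,  1.09557744e-01,
         3.48318031e+02],
       [-1.80574156e-01, -7.51306596e-01,  6.34768756e-01,
        -9.53635390e+02],
       [-8.98234731e-03, -6.44091290e-01, -7.64895893e-01,
       
[... 456 characters left out ...]
01],
       [ 9.78682800e-03, -1.47257530e-01, -9.89049765e-01,
         1.02455335e+03],
       [ 0.00000000e+00,  0.00000000e+00,  0.00000000e+00,
         1.00000000e+00]])}
{'camera_matrix': array([[371.64829954,   0.        , 321.72506148],
       [  0.        , 371.64829954, 240.89301344],
       [  0.        ,   0.        ,   1.        ]]), 'mount': array([[ 1.05947153e-03, -2.86303471e-01,  9.58138403e-01,
        -1.57657925e+02],
       [ 1.42218043e-03, -9.58137541e-01, -2.86304786e-01,
         7.70663216e+01],
       [ 9.99998427e-01,  1.66597745e-03, -6.07944251e-04,
         2.65376037e-01],
       [ 0.00000000e+00,  0.00000000e+00,  0.00000000e+00,
         1.00000000e+00]])}
```

View pics/top0.png

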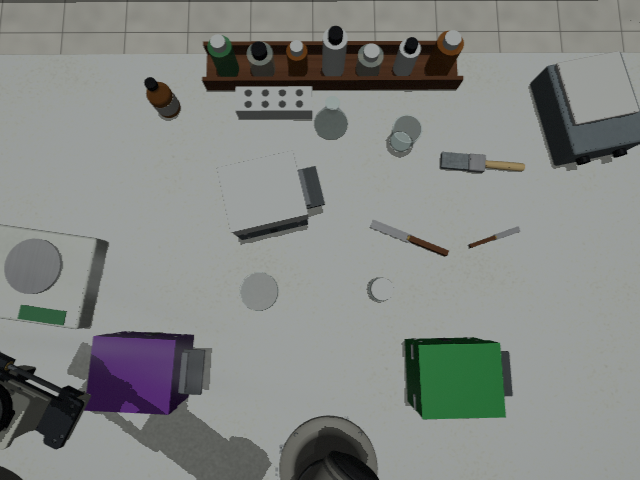

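View pics/side0.png

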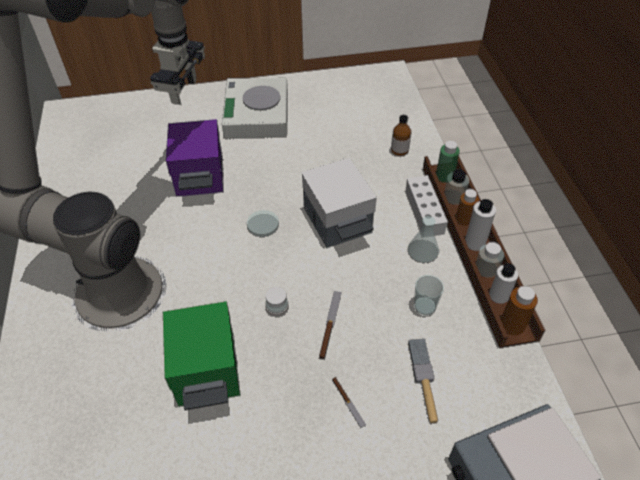

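The top view shows the unit at about (265,195) with its ledge on the right at (313,187). The larger spatula runs from the blade tip (372,222) to the handle end (447,253). I'll enlarge both views for a closer reading.

```bash
cat > h.py <<'E'
import numpy as np, cv2
from plant import *
from scipy.spatial.transform import Rotation as R
def ray(cam,u,v):
    i=camera_info(cam); K=i["camera_matrix"]; P=i["pose"]
    d=P[:3,:3]@np.linalg.solve(K,[u,v,1]); return P[:3,3],d
def onz(cam,u,v,z):
    o,d=ray(cam,u,v); return o+d*(z-o[2])/d[2]
def proj(cam,p):
    i=camera_info(cam); P=i["pose"]; q=P[:3,:3].T@(np.asarray(p,float)-P[:3,3]); q=i["camera_matrix"]@q; return q[:2]/q[2]
E
python3 - <<'E'
import cv2,numpy as np
t=cv2.imread("pics/top0.png"); s=cv2.imread("pics/side0.png")
a=cv2.resize(t[140:270,205:465],None,fx=3,fy=3,interpolation=cv2.INTER_CUBIC)
cv2.imwrite("pics/c1.png",a)
b=cv2.resize(s[150:370,290:400],None,fx=2.7,fy=2.7,interpolation=cv2.INTER_CUBIC)
cv2.imwrite("pics/c2.png",b)
E
```

```text
(no output)
```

View pics/c1.png

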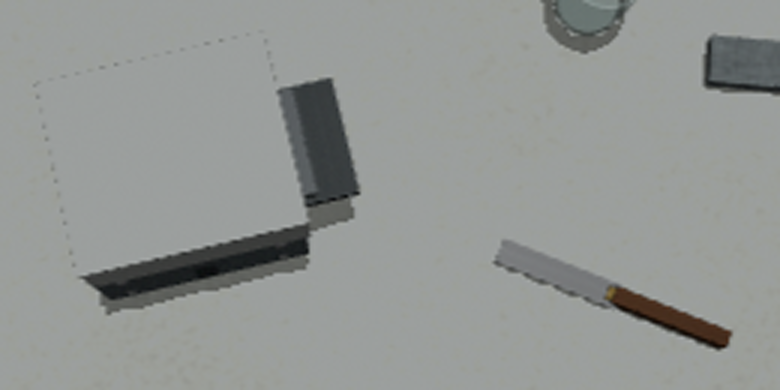

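View pics/c2.png

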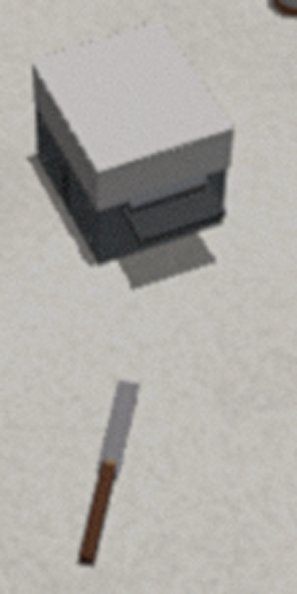

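```bash
python3 - <<'E'
from h import *
T=lambda x,y:((x+.5)/3+205-.5,(y+.5)/3+140-.5)
S=lambda x,y:((x+.5)/2.7+290-.5,(y+.5)/2.7+150-.5)
for n,c,z,ps in [("top",T,140,[(37,84),(266,31),(309,226),(80,275)]),("side",S,140,[(33,64),(157,20),(233,127),(98,170)]),
 ("top",T,78,[(332,79),(358,193)]),("side",S,78,[(140,240),(224,213)]),
 ("top",T,10,[(503,240),(494,262)]),("side",S,10,[(119,381),(138,383)]),
 ("top",T,18,[(731,332),(724,347),(615,288),(608,300)]),("side",S,18,[(80,563),(93,564),(102,462),(116,464)])]:
    P=np.array([onz(n,*c(*p),z)[:2] for p in ps]); print(n,z,P.round(1).tolist(),"mean",P.mean(0).round(1), "len",np.linalg.norm(np.diff(P,axis=0),axis=1).round(0))
E
```

```text
top 140 [[635.5, 225.5], [672.5, 67.0], [533.9, 37.8], [501.5, 193.2]] mean [585.8 130.9] len [163. 142. 159.]
side 140 [[499.1, 190.5], [630.7, 229.6], [669.5, 70.6], [535.0, 40.6]] mean [583.6 132.8] len [137. 164. 138.]
top 78 [[656.2, 21.2], [569.6, 2.9]] mean [612.9  12. ] len [89.]
side 78 [[567.5, 2.3], [652.3, 20.2]] mean [609.9  11.2] len [87.]
top 10 [[545.5, -111.6], [528.1, -104.0]] mean [ 536.8 -107.8] len [19.]
side 10 [[526.9, -104.5], [543.6, -110.0]] mean [ 535.3 -107.2] len [18.]
top 18 [[470.6, -284.3], [459.1, -278.3], [505.6, -196.2], [496.3, -190.4]] mean [ 482.9 -237.3] len [13. 94. 11.]
side 18 [[457.1, -287.3], [467.7, -290.3], [494.1, -192.7], [505.8, -197.0]] mean [ 481.2 -241.8] len [ 11. 101.  12.]
```

```bash
python3 - <<'E'
from h import *
o=get_obs(); M=R.from_euler("xyz",o["tcp_rot"]).as_matrix(); print(M.round(3), np.degrees(np.arctan2(M[1,2],M[0,2])))
s=67.9; d=np.array([np.cos(np.radians(s)),np.sin(np.radians(s))]); print("grip+15",np.array([536,-107.5])-d*(142-15), o["tool_pos"])
E
```

```text
[[-0.001 -0.907  0.421]
 [-0.001  0.421  0.907]
 [-1.     0.    -0.001]] 65.08616759045215
grip+15 [ 488.21951858 -225.16913612] [220.92837014 475.85716288 226.11871973]
```

Emit:
carry_out(
  rows=[
    [267.3,-701,0,-87.2],
    [267.3,-701,0,-87.2],
    [267.3,-701,0,-87.2],
    [267.3,-701,0,-87.2],
    [267.3,-701,0,-87.2],
    [267.3,-701,0,-87.2],
    [267.3,-701,0,-87.2],
    [267.3,-701,0,-87.2],
    [267.3,-701,0,-87.2],
    [267.3,-701,0,-87.2],
    [267.3,-701,0,-87.2],
    [267.3,-701,0,-87.2],
    [267.3,-701,0,-87.2],
    [267.3,-701,0,-87.2],
    [267.3,-701,0,-87.2],
    [267.3,-701,0,-87.2],
    [267.3,-701,0,-87.2],
    [267.3,-701,0,-87.2],
    [267.3,-701,0,-87.2],
    [267.3,-701,0,-87.2],
  ],
  hand=91.8,
)

```text
time: 1.77
tool_pos: [488.0, -226.8, 224.8]
tcp_rot: [2.964, 1.567, 2.575]
contact_force: [-0.2, 1.5, -0.7]
grip_width: 92.1
```

```bash
cat >> h.py <<'E'
def wpose():
    o=get_obs(); T=np.eye(4); T[:3,:3]=R.from_euler("xyz",o["tcp_rot"]).as_matrix(); T[:3,3]=o["tool_pos"]; return T
def wray(T,u,v):
    i=camera_info("wrist"); K=i["camera_matrix"]; C=T@i["mount"]
    a=np.array([u-K[0,2],v-K[1,2]])/K[0,0]; r=np.linalg.norm(a); s=np.sin(r)/r if r>1e-9 else 1
    return C[:3,3],C[:3,:3]@np.array([a[0]*s,a[1]*s,np.cos(r)])
def wz(T,u,v,z):
    o,d=wray(T,u,v); return o+d*(z-o[2])/d[2]
def wproj(T,p):
    i=camera_info("wrist"); K=i["camera_matrix"]; C=T@i["mount"]
    q=C[:3,:3].T@(np.asarray(p,float)-C[:3,3]); r=np.hypot(*q[:2]); t=np.arctan2(r,q[2])
    return q[:2]/r*t*K[0,0]+[K[0,2],K[1,2]]
E
python3 - <<'E'
from h import *
T=wpose(); np.save("T1.npy",T); im=capture("wrist")[:,:,::-1].copy()
print("jaw",np.degrees(np.arctan2(T[1,2],T[0,2])))
for p in [(536,-107.5,10),(464,-285,18),(488.2,-225.2,18)]:
    q=wproj(T,p); print(q); cv2.circle(im,tuple(int(round(x)) for x in q),2,(0,0,255),-1)
cv2.imwrite("pics/w1.png",im)
E
```

```text
jaw -22.287592913757994
[321.2543518   82.29730698]
[321.66644664 269.63699727]
[321.46783614 209.28823115]
```

View pics/w1.png

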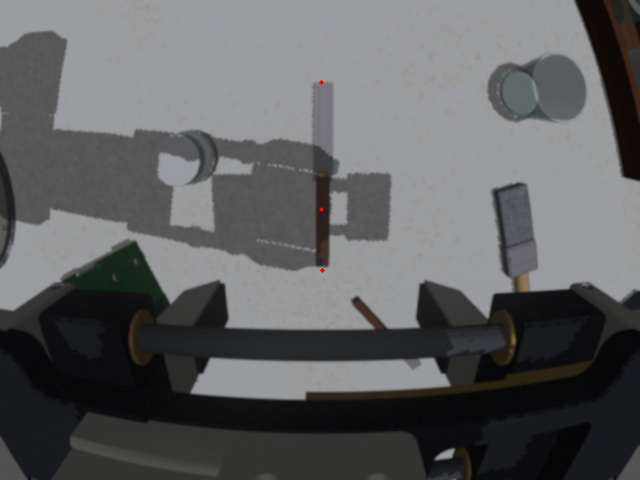

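The wrist view shows the spatula where I predicted it: tip at (322,82), handle end at (322,266), aligned with the jaws. I'll go down and grip it.

Emit:
carry_out(
  rows=[
    [0.5,1.5,-40,0],
    [0.5,1.5,-80,0],
    [0.5,1.5,-120,0],
    [0.5,1.5,-160,0],
    [0.5,1.5,-190,0],
    [0.5,1.5,-205,0],
    [0.5,1.5,-214,0],
    [0.5,1.5,-219,0],
    [0.5,1.5,-221,0],
    [0.5,1.5,-221,0],
    [0.5,1.5,-221,0],
  ],
)

```text
time: 2.73
tool_pos: [489.0, -224.0, 5.4]
tcp_rot: [2.793, 1.569, 2.406]
contact_force: [-0.9, -0.1, 0.4]
grip_width: 91.7
```

Emit:
carry_out(
  rows=[
    [0,0,0,0],
    [0,0,0,0],
    [0,0,0,0],
    [0,0,0,0],
    [0,0,0,0],
    [0,0,0,0],
    [0,0,0,0],
    [0,0,0,0],
    [0,0,0,0],
    [0,0,0,0],
    [0,0,0,0],
    [0,0,0,0],
  ],
  hand=0,
)

```text
time: 3.73
tool_pos: [489.0, -224.0, 5.4]
tcp_rot: [2.795, 1.569, 2.408]
contact_force: [-0.8, 0.7, 0.1]
grip_width: 16.4
```

Emit:
carry_out(
  rows=[
    [0,0,0,0],
    [0,0,0,0],
    [0,0,5,0],
    [0,0,20,0],
    [0,0,50,0],
    [0,0,80,0],
    [0,0,105,0],
    [0,0,110,0],
    [20,12,110,5],
    [40,25,110,10],
    [60,38,110,15],
    [80,50,110,20],
    [100,62,110,25],
    [125,75,110,30],
    [145,88,110,35],
    [154,95,110,35],
    [154,95,110,35],
    [154,95,110,35],
    [154,95,110,35],
  ],
)

```text
time: 5.32
tool_pos: [641.9, -129.4, 114.7]
tcp_rot: [2.802, 1.568, 3.025]
contact_force: [-0.1, 0.8, -0.6]
grip_width: 13.6
```

```bash
python3 - <<'E'
from h import *
T=wpose(); im=capture("wrist")[:,:,::-1].copy()
print(get_obs()["tool_pos"],"jaw",np.degrees(np.arctan2(T[1,2],T[0,2])),get_obs()["grip_width"])
t=T[:3,3]; a=np.arctan2(T[1,2],T[0,2])+np.pi/2; f=np.array([np.cos(a),np.sin(a),0])
C=np.array([584.7,131.8,0]);ux=np.array([-.22,.9755,0]);uy=np.array([-.9755,-.22,0]);Z=np.array([0,0,1])
P={"tip":t+f*127+Z*3.6,"led1":C-125*ux+45*uy+78*Z,"led2":C-125*ux-45*uy+78*Z,"lip1":C-94*ux+40*uy+89*Z,"lip2":C-94*ux-40*uy+89*Z}
S=capture("side")[:,:,::-1].copy()
for k,p in P.items():
    q=wproj(T,p); s=proj("side",p); print(k,p.round(1),q.round(1),s.round(1))
    cv2.circle(im,tuple(int(round(x)) for x in q),1,(0,0,255),-1); cv2.circle(S,tuple(int(round(x)) for x in s),0,(0,0,255),-1)
a=cv2.resize(im[0:260,190:450],(520,520)); b=cv2.resize(S[130:330,290:400],(275,500)); b=cv2.copyMakeBorder(b,0,20,0,0,0)
cv2.imwrite("pics/w2.png",np.hstack([a,b]))
E
```

```text
[ 641.95395913 -129.64765869  115.03558859] jaw 12.780251443053738 13.478640823630077
tip [613.8  -5.6 118.3] [321.1  17. ] [360.9 227.7]
led1 [568.3  -0.   78. ] [239.5  16.3] [342.  239.2]
led2 [656.1  19.8  78. ] [410.4  17.1] [374.1 228.5]
lip1 [566.4  31.3  89. ] [246.8 -42.9] [338.9 227.3]
lip2 [644.4  48.9  89. ] [403.5 -42.1] [367.3 217.9]
```

View pics/w2.png

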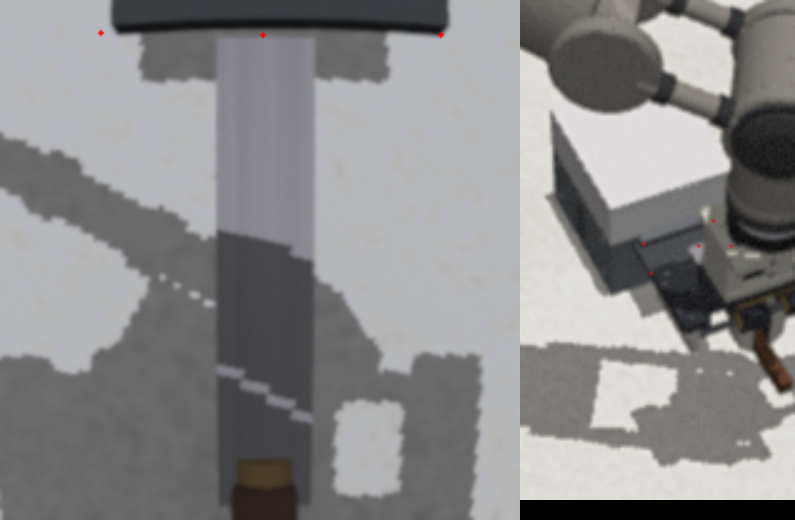

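Emit:
carry_out(
  rows=[
    [-1,8,-8,0],
    [-2,18,-18,0],
    [-4,26,-26,0],
    [-5,31.5,-32,0],
    [-5,31.5,-34,0],
    [-5,31.5,-34,0],
    [-5,31.5,-34,0],
    [-5,31.5,-34,0],
  ],
)

```text
time: 6.08
tool_pos: [637.5, -98.8, 81.8]
tcp_rot: [3.088, 1.57, -2.973]
contact_force: [0.0, 0.3, -1.0]
grip_width: 13.7
```

Emit:
carry_out(
  rows=[
    [0,0,-1,0],
    [0,0,-2,0],
    [0,0,-3,0],
    [0,0,-3,0],
    [0,0,-3,0],
  ],
)

```text
time: 6.5
tool_pos: [637.4, -98.9, 78.7]
tcp_rot: [3.068, 1.57, -2.994]
contact_force: [0.3, 0.9, -0.3]
grip_width: 13.8
```

Emit:
carry_out(
  rows=[
    [0,0,-1,0],
    [0,0,-1.5,0],
    [0,0,-1.5,0],
    [0,0,-1.5,0],
  ],
)

```text
time: 6.83
tool_pos: [637.4, -98.8, 77.2]
tcp_rot: [3.028, 1.569, -3.033]
contact_force: [0.3, 0.3, -1.4]
grip_width: 13.6
```

```bash
cat > m.py <<'E'
from h import *
T=wpose(); o=get_obs(); print(o["time"],o["tool_pos"].round(2),"F tool xyz",(T[:3,:3].T@o["contact_force"]).round(2),"M",(T[:3,:3].T@o["moment"]).round(3))
E
python3 m.py
```

```text
6.8333 [637.4  -98.84  77.16] F tool xyz [1.41 0.18 0.39] M [-0.011  0.081 -0.044]
```

Emit:
carry_out(
  rows=[
    [0,0,-1,0],
    [0,0,-1.5,0],
    [0,0,-1.5,0],
    [0,0,-1.5,0],
  ],
)

```text
time: 7.17
tool_pos: [637.4, -98.8, 75.6]
tcp_rot: [2.979, 1.569, -3.082]
contact_force: [-0.2, -0.2, -0.7]
grip_width: 13.9
```

```bash
python3 m.py
```

```text
7.1667 [637.39 -98.78  75.62] F tool xyz [ 0.66 -0.12 -0.19] M [-0.005  0.022 -0.083]
```

Emit:
carry_out(
  rows=[
    [0,0,-1,0],
    [0,0,-1.5,0],
    [0,0,-1.5,0],
    [0,0,-1.5,0],
  ],
)

```text
time: 7.5
tool_pos: [637.5, -98.8, 74.3]
tcp_rot: [3.019, 1.57, -3.042]
contact_force: [0.1, -0.3, 0.9]
grip_width: 13.7
```

```bash
python3 m.py
```

```text
7.5 [637.48 -98.85  74.3 ] F tool xyz [-0.95 -0.36  0.02] M [-0.018  0.067  0.128]
```

Emit:
carry_out(
  rows=[
    [0,0,2.5,0],
    [0,0,2.5,0],
    [-0.5,2.5,2.5,0],
    [-1,5,2.5,0],
    [-1.7,7.5,2.5,0],
    [-2.2,10,2.5,0],
    [-2.8,12.5,2.5,0],
    [-3.4,15,2.5,0],
    [-4,17.5,2.5,0],
    [-4.5,20,2.5,0],
    [-5,22,2.5,0],
    [-5,22,2.5,0],
    [-5,22,2.5,0],
  ],
)

```text
time: 8.58
tool_pos: [632.5, -76.8, 76.9]
tcp_rot: [3.105, 1.57, -2.956]
contact_force: [0.3, 0.3, -0.5]
grip_width: 13.8
```

```bash
python3 m.py; python3 - <<'E'
from h import *
S=capture("side"); W=capture("wrist")
cv2.imwrite("pics/w3.png",np.hstack([cv2.resize(W[0:200,190:450,::-1],(520,400)),cv2.resize(S[150:290,300:400,::-1],(280,400))]))
E
```

```text
8.5833 [632.52 -76.75  76.86] F tool xyz [0.5  0.19 0.37] M [-0.04   0.048 -0.103]
```

View pics/w3.png

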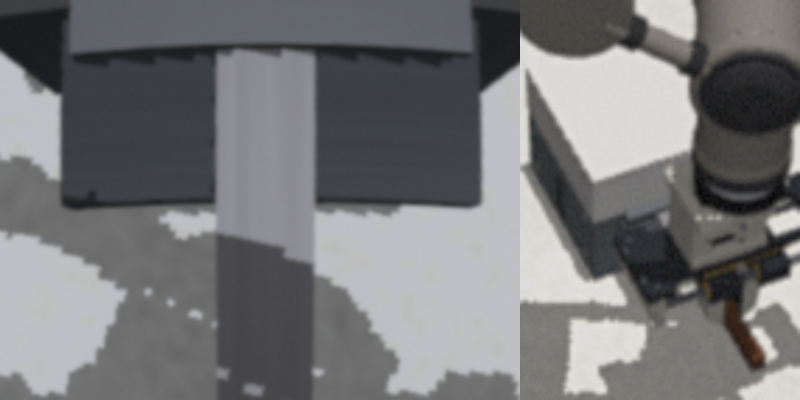

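The blade goes under the lip at (265,50). I'll push it in a bit further and lift.

Emit:
carry_out(
  rows=[
    [-0.5,2,0,0],
    [-0.9,4,0,0],
    [-0.9,4,3,0],
    [-0.9,4,6,0],
    [-0.9,4,9,0],
    [-0.9,4,13,0],
    [-0.9,4,17,0],
    [-1,4.5,21,0],
    [-1.2,5.5,25,0],
    [-1.5,7,29,0],
    [-2,8.8,33,0],
    [-2.4,10.7,38,0],
    [-3,13,42,0],
    [-3.5,15.6,46,0],
    [-4,18,50,0],
    [-4.6,20.5,54,0],
    [-4.6,20.5,54,0],
    [-4.6,20.5,54,0],
    [-4.6,20.5,54,0],
  ],
)

```text
time: 10.27
tool_pos: [627.8, -56.3, 130.6]
tcp_rot: [2.854, 1.569, 3.076]
contact_force: [-1.2, 0.9, -1.2]
grip_width: 14.0
```

```bash
python3 m.py; python3 - <<'E'
from h import *
S=capture("side"); W=capture("wrist"); t=capture("top")
cv2.imwrite("pics/w4.png",np.hstack([cv2.resize(W[0:260,190:450,::-1],(400,400)),cv2.resize(S[130:290,280:440,::-1],(400,400))]))
E
```

```text
10.2667 [627.84 -56.26 130.64] F tool xyz [ 1.23  1.1  -0.98] M [ 0.037  0.034 -0.14 ]
```

View pics/w4.png

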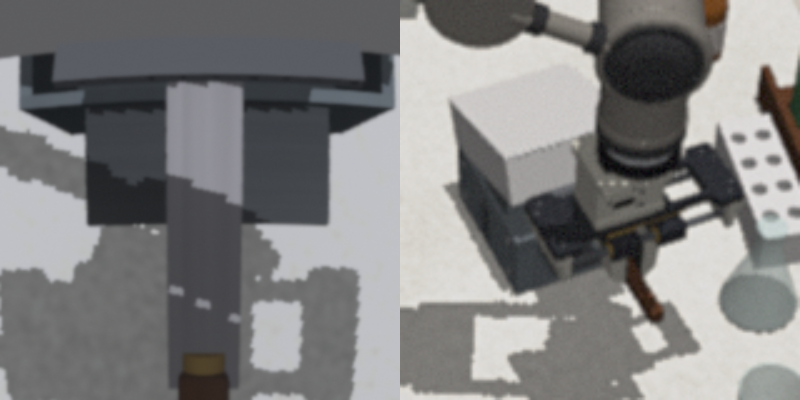

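The cover is up on the blade with the ledge clear below it. I'll keep following the lip's arc.

Emit:
carry_out(
  rows=[
    [-1,4,8,0],
    [-2,9,17,0],
    [-3,13.5,25,0],
    [-4.2,18.5,32,0],
    [-5.6,25,40,0],
    [-7,31,47,0],
    [-8.5,37.5,54,0],
    [-9.9,44,61,0],
    [-11.3,50,68,0],
    [-12.8,56.6,74,0],
    [-14,62.5,80,0],
    [-15.4,68,85,0],
    [-17,75,90,0],
    [-18.5,82,95,0],
    [-20,89,100,0],
    [-21.8,96.6,104,0],
    [-23.6,105,108,0],
    [-25.5,113,111,0],
    [-25.5,113,111,0],
  ],
)

```text
time: 12.0
tool_pos: [602.1, 58.4, 242.3]
tcp_rot: [2.153, 1.57, 2.377]
contact_force: [-0.9, 0.1, -2.9]
grip_width: 13.8
```

```bash
python3 m.py; python3 - <<'E'
from h import *
S=capture("side"); W=capture("wrist"); t=capture("top")
cv2.imwrite("pics/w5.png",np.hstack([cv2.resize(W[:,:,::-1],(400,300)),cv2.resize(S[60:360,200:500,::-1],(300,300))]))
E
```

```text
12.0 [602.12  58.38 242.33] F tool xyz [ 2.86  0.3  -0.86] M [-0.021  0.039 -0.124]
```

View pics/w5.png

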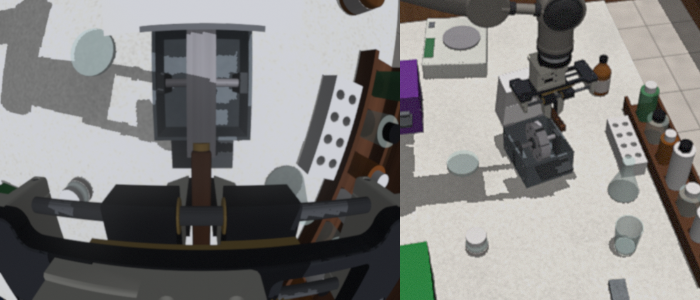

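Emit:
carry_out(
  rows=[
    [-1.5,6.5,2,0],
    [-3,13,4,0],
    [-4.5,20,6,0],
    [-6,27,6,0],
    [-7.5,33,6,0],
    [-9,40,6,0],
    [-10.5,47,6,0],
    [-12,53,6,0],
    [-13.5,60,6,0],
    [-15,66.5,6,0],
    [-16.5,73,6,0],
    [-18,80,6,0],
    [-18,80,6,0],
    [-18,80,6,0],
    [-18,80,6,0],
  ],
)

```text
time: 13.4
tool_pos: [584.3, 136.5, 247.4]
tcp_rot: [3.039, 1.569, -3.023]
contact_force: [0.5, 0.9, -1.5]
grip_width: 13.8
```

```bash
python3 m.py; python3 - <<'E'
from h import *
S=capture("side"); W=capture("wrist")
cv2.imwrite("pics/w6.png",np.hstack([cv2.resize(W[:,:,::-1],(400,300)),cv2.resize(S[60:360,200:500,::-1],(300,300))]))
E
```

```text
13.4 [584.33 136.55 247.44] F tool xyz [1.53 0.76 0.68] M [-0.023  0.031 -0.189]
```

View pics/w6.png

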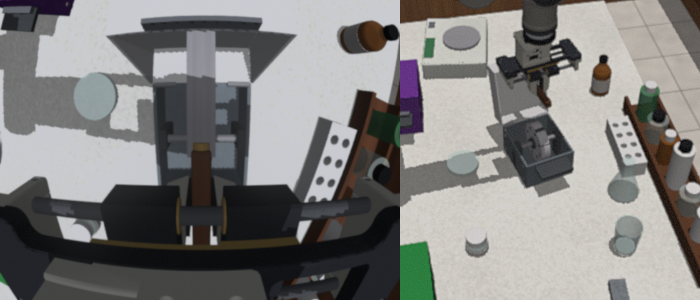

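Emit:
carry_out(
  rows=[
    [4,-20,0,0],
    [12,-55,0,0],
    [20,-90,0,0],
    [10,-125,0,-4],
    [0,-160,-10,-8],
    [-15,-195,-30,-12],
    [-30,-230,-50,-16],
    [-45,-262,-75,-20],
    [-60,-292,-105,-24],
    [-75,-320,-135,-29],
    [-88,-345,-165,-35],
    [-95,-360,-195,-35],
    [-95,-360,-220,-35],
    [-95,-360,-235,-35],
    [-95,-360,-240,-35],
    [-95,-360,-240,-35],
    [-95,-360,-240,-35],
  ],
)

```text
time: 14.92
tool_pos: [489.9, -224.2, 8.0]
tcp_rot: [2.686, 1.57, 2.296]
contact_force: [0.1, -0.5, -0.1]
grip_width: 13.5
```

```bash
python3 m.py; python3 - <<'E'
from h import *
S=capture("side"); t=capture("top")
cv2.imwrite("pics/w7.png",np.hstack([cv2.resize(t[80:280,180:480,::-1],(480,320)),cv2.resize(S[60:360,200:500,::-1],(320,320))]))
E
```

```text
14.9167 [ 489.88 -224.15    8.  ] F tool xyz [ 0.07 -0.46  0.26] M [ 0.031  0.018 -0.079]
```

View pics/w7.png

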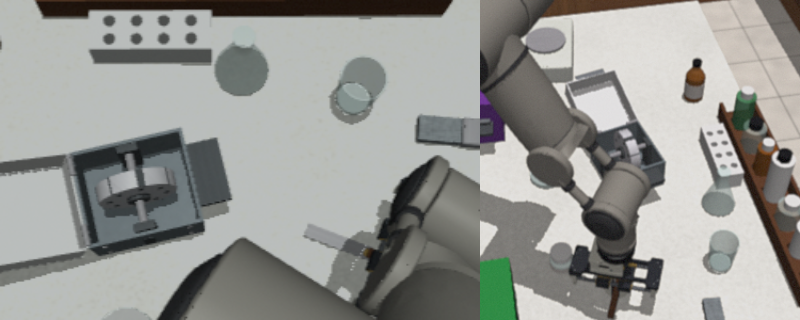

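The cover lies fully open and the rotor is visible at crop (137,188). I'll release the spatula and check the hub position from these pixels.

Emit:
carry_out(
  rows=[
    [0,0,-2,0],
    [0,0,-2,0],
    [0,0,-2,0],
    [0,0,-2,0],
  ],
)

```text
time: 15.35
tool_pos: [490.3, -223.9, 6.6]
tcp_rot: [-0.006, 1.57, -0.395]
contact_force: [-0.6, 0.1, -0.6]
grip_width: 13.9
```

Emit:
carry_out(
  rows=[
    [0,0,0,0],
    [0,0,0,0],
    [0,0,0,0],
    [0,0,0,0],
    [0,0,0,0],
    [0,0,0,0],
    [0,0,5,0],
    [0,0,15,0],
    [0,0,35,0],
    [0,0,75,0],
    [0,0,115,0],
    [0,0,155,0],
    [0,0,195,0],
    [0,0,215,0],
  ],
  hand=70,
)

```text
time: 16.52
tool_pos: [491.5, -224.6, 228.1]
tcp_rot: [-0.162, 1.562, -0.55]
contact_force: [0.5, -0.8, 0.5]
grip_width: 70.2
```

```bash
python3 - <<'E'
from h import *
T=lambda x,y:((x+.5)/1.6+180-.5,(y+.5)/1.6+80-.5)
for z,ps in [(85,[(68,155),(179,129),(203,232),(80,256)]),(75,[(97,195),(177,180)]),(78,[(213,138),(231,200)])]:
    P=np.array([onz("top",*T(*p),z)[:2] for p in ps]); print(z,P.round(1).tolist(),P.mean(0).round(1))
print(proj("top",[584.7,131.8,130]), proj("top",[584.7,131.8,75]))
o=get_obs(); print(o["tool_pos"],o["grip_width"],o["joint_positions"])
E
```

```text
85 [[631.4, 226.1], [667.3, 73.5], [522.4, 41.1], [491.2, 206.8]] [578.1 136.9]
75 [[577.1, 187.1], [597.3, 76.9]] [587.2 132. ]
78 [[656.1, 26.5], [567.8, 2.5]] [612.   14.5]
[262.54211437 192.28316495] [265.56544621 198.09316545]
[ 491.52688038 -224.5910973   228.06466764] 70.2257264886061 [-5.70557256e-01  3.63971796e-01  1.48742922e+00  1.91326265e-04
  1.28109334e+00 -1.81730278e-01]
```

Emit:
carry_out(
  rows=[
    [10,38,0,6],
    [20,76,0,12],
    [30,114,0,18],
    [40,152,0,24],
    [50,190,0,30],
    [60,228,0,35],
    [70,266,0,35],
    [80,304,0,35],
    [90,340,0,35],
    [95,357,0,35],
    [95,357,0,35],
    [95,357,0,35],
    [95,357,0,35],
  ],
  hand=50,
)

```text
time: 17.6
tool_pos: [586.2, 131.8, 228.6]
tcp_rot: [-0.213, 1.562, 0.009]
contact_force: [-0.1, -0.7, 0.8]
grip_width: 50.2
```

```bash
python3 m.py; python3 - <<'E'
from h import *
T=wpose(); W=capture("wrist")
print("jaw",np.degrees(np.arctan2(T[1,2],T[0,2])))
hb=np.array([586.5,132.5,75]);im=W[:,:,::-1].copy()
a=np.radians(102.7);ux=np.array([np.cos(a),np.sin(a),0]);uy=np.array([-np.sin(a),np.cos(a),0]);Z=np.array([0,0,1.])
for k,p in {"topL":hb+55*Z+12*uy,"topR":hb+55*Z-12*uy,"fr":hb-55*ux,"bk":hb+55*ux,"b1":hb+13*Z+50*uy,"b2":hb+13*Z-50*uy}.items():
    q=wproj(T,p); print(k,q.round(1)); cv2.circle(im,tuple(int(round(x)) for x in q),1,(0,0,255),-1)
cv2.imwrite("pics/w8.png",cv2.resize(im[100:340,160:480],(800,600)))
cv2.imwrite("pics/w8raw.png",W[:,:,::-1])
E
```

```text
17.6 [586.23 131.77 228.55] F tool xyz [-0.79 -0.68 -0.27] M [ 0.003  0.065 -0.042]
jaw 12.716593419729504
topL [303.9 240.6]
topR [337.2 240.6]
fr [320.2 281.2]
bk [320.2 158.3]
b1 [260.4 226.2]
b2 [380.1 226.1]
```

View pics/w8.png

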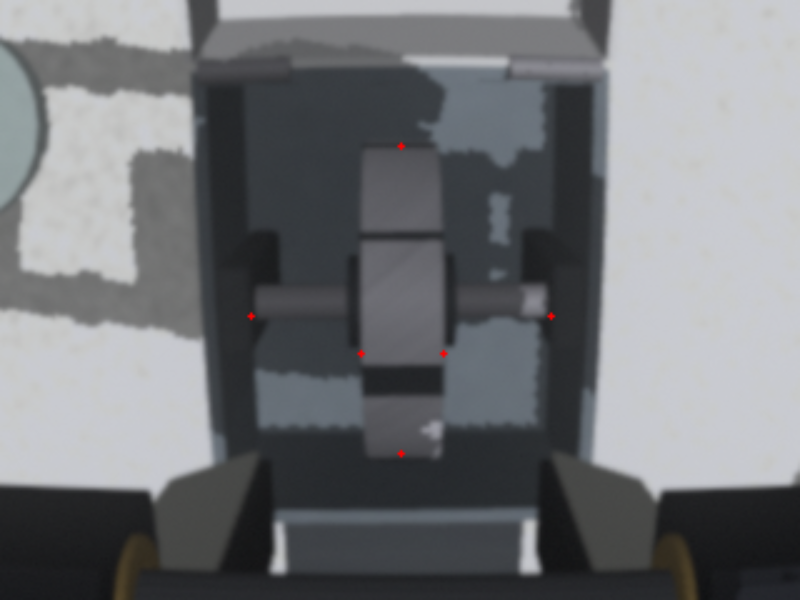

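The view fits the predicted points: rim front (401,455), back (401,147), width 361–444. The wide line is at y≈380, so the rotor starts slightly negative. I'll go down onto the rotor and pinch it.

Emit:
carry_out(
  rows=[
    [0,0.5,-35,0],
    [0,0.5,-70,0],
    [0,0.5,-100,0],
    [0,0.5,-118,0],
    [0,0.5,-126,0],
    [0,0.5,-127.5,0],
    [0,0.5,-127.5,0],
    [0,0.5,-127.5,0],
  ],
)

```text
time: 18.32
tool_pos: [587.4, 131.4, 102.8]
tcp_rot: [-0.187, 1.559, 0.033]
contact_force: [-0.8, -0.7, 1.2]
grip_width: 49.7
```

```bash
for i in 1 ; do python3 m.py; done
```

```text
18.3167 [587.37 131.43 102.81] F tool xyz [-1.25 -0.48 -0.9 ] M [ 0.027  0.024 -0.099]
```

Emit:
carry_out(
  rows=[
    [0,0,0,0],
    [0,0,0,0],
    [0,0,0,0],
    [0,0,0,0],
    [0,0,0,0],
    [0,0,0,0],
    [0,0,0,0],
    [0,0,0,0],
  ],
  hand=0,
)

```text
time: 18.98
tool_pos: [586.6, 131.3, 103.2]
tcp_rot: [-0.234, 1.56, -0.013]
contact_force: [-2.7, -0.2, 6.5]
grip_width: 24.0
```

```bash
python3 m.py
```

```text
18.9833 [586.59 131.31 103.2 ] F tool xyz [-6.58  0.35 -2.57] M [-0.135  1.131 -0.104]
```

```bash
cat > s.py <<'E'
from h import *
import json,sys
hb=np.array([586.5,132.5,75]); a=np.radians(102.7);ux=np.array([np.cos(a),np.sin(a),0]);uy=np.array([-np.sin(a),np.cos(a),0])
o=get_obs(); M=R.from_euler("xyz",o["tcp_rot"]).as_matrix()
p=o["tool_pos"]-19*M[:,0]; d=p-hb; X=d@ux; Zz=d[2]; r=np.hypot(X,Zz); phi=np.arctan2(X,Zz)
F=o["contact_force"]; Fx=F@ux; t=-(Fx*np.cos(phi)-F[2]*np.sin(phi)); fr=F@ux*np.sin(phi)+F[2]*np.cos(phi)
tau=-uy@(np.cross((o["tool_pos"]-hb)/1000,F)+o["moment"])
print(f"t{o['time']:.2f} phi{np.degrees(phi):.1f} r{r:.1f} y{d@uy:.1f} Ft{t:.2f} Ft*r{t*r/1000:.3f} Frad{fr:.2f} Fy{F@uy:.1f} My{-uy@o['moment']:.3f} tau{tau:.3f} q6{o['joint_positions'][5]:.2f} w{o['grip_width']:.1f}")
E
python3 s.py
```

```text
t18.98 phi-1.4 r47.2 y0.4 Ft-0.52 Ft*r-0.025 Frad6.54 Fy2.6 My-0.104 tau-0.122 q6-0.13 w24.0
```

Emit:
carry_out(
  rows=[
    [-0.4,2,0,0],
    [-0.9,4,-0.2,0],
    [-1.3,6,-0.4,0],
    [-1.8,8,-0.7,0],
  ],
)

```text
time: 19.32
tool_pos: [585.8, 134.8, 103.2]
tcp_rot: [-0.787, 1.557, -0.566]
contact_force: [0.2, -19.1, 6.5]
grip_width: 24.0
```

```bash
python3 s.py
```

```text
t19.32 phi3.1 r47.3 y0.4 Ft18.99 Ft*r0.898 Frad5.49 Fy4.0 My-3.291 tau-2.749 q6-0.11 w24.0
```

Emit:
carry_out(
  rows=[
    [-0.4,2,-0.4,0],
    [-0.9,4,-0.9,0],
    [-1.3,6,-1.4,0],
    [-1.8,8,-2,0],
  ],
)

```text
time: 19.65
tool_pos: [584.9, 138.5, 102.8]
tcp_rot: [-1.032, 1.551, -0.811]
contact_force: [-2.5, -17.5, 14.0]
grip_width: 23.6
```

```bash
python3 s.py
```

```text
t19.65 phi8.0 r47.3 y0.4 Ft18.29 Ft*r0.864 Frad11.59 Fy6.3 My-3.122 tau-2.576 q6-0.10 w23.6
```

Emit:
carry_out(
  rows=[
    [-0.4,1.9,-0.4,0],
    [-0.9,3.8,-0.9,0],
    [-1.3,5.7,-1.3,0],
    [-1.7,7.6,-1.8,0],
    [-2.1,9.5,-2.2,0],
    [-2.6,11.4,-2.7,0],
  ],
)

```text
time: 20.15
tool_pos: [583.2, 146.0, 101.3]
tcp_rot: [-1.159, 1.545, -0.937]
contact_force: [-0.4, -17.0, 9.0]
grip_width: 24.0
```

```bash
python3 s.py
```

```text
t20.15 phi17.6 r47.6 y0.5 Ft18.45 Ft*r0.878 Frad3.62 Fy4.2 My-3.036 tau-2.476 q6-0.08 w24.0
```

Emit:
carry_out(
  rows=[
    [-0.4,1.8,-0.8,0],
    [-0.8,3.6,-1.6,0],
    [-1.2,5.4,-2.4,0],
    [-1.6,7.1,-3.2,0],
    [-2,8.9,-4,0],
    [-2.4,10.7,-4.8,0],
  ],
)

```text
time: 20.65
tool_pos: [581.5, 153.5, 98.4]
tcp_rot: [-1.215, 1.54, -0.993]
contact_force: [-3.1, -14.1, 12.8]
grip_width: 24.0
```

```bash
python3 s.py
```

```text
t20.65 phi27.6 r47.9 y0.5 Ft17.47 Ft*r0.837 Frad5.30 Fy6.2 My-2.620 tau-2.038 q6-0.06 w24.0
```

Emit:
carry_out(
  rows=[
    [-0.4,1.6,-1.1,0],
    [-0.7,3.2,-2.2,0],
    [-1.1,4.8,-3.3,0],
    [-1.5,6.4,-4.4,0],
    [-1.9,8,-5.5,0],
    [-2.2,9.7,-6.6,0],
  ],
)

```text
time: 21.15
tool_pos: [579.8, 160.8, 94.0]
tcp_rot: [-1.241, 1.535, -1.018]
contact_force: [-4.3, -11.6, 15.1]
grip_width: 23.6
```

```bash
python3 s.py
```

```text
t21.15 phi38.0 r48.2 y0.6 Ft17.45 Ft*r0.841 Frad5.54 Fy6.7 My-2.181 tau-1.546 q6-0.04 w23.6
```

Emit:
carry_out(
  rows=[
    [0.4,-1.7,1,0],
    [0.7,-3.3,2.1,0],
    [1.1,-5,3.2,0],
    [1.5,-6.6,4.2,0],
    [1.8,-8.3,5.3,0],
    [2.2,-10,6.4,0],
  ],
)

```text
time: 21.65
tool_pos: [581.6, 152.5, 99.0]
tcp_rot: [-1.235, 1.538, -1.012]
contact_force: [2.9, 5.7, -8.6]
grip_width: 23.8
```

```bash
python3 s.py
```

```text
t21.65 phi26.2 r47.9 y0.6 Ft-8.19 Ft*r-0.393 Frad-5.60 Fy-4.1 My1.107 tau0.812 q6-0.06 w23.8
```

Emit:
carry_out(
  rows=[
    [0.4,-1.8,0.7,0],
    [0.8,-3.6,1.5,0],
    [1.2,-5.4,2.2,0],
    [1.6,-7.2,3,0],
    [2,-9,3.7,0],
    [2.5,-10.8,4.5,0],
  ],
)

```text
time: 22.15
tool_pos: [583.7, 143.6, 102.2]
tcp_rot: [-1.222, 1.541, -0.998]
contact_force: [3.5, 6.6, -9.9]
grip_width: 23.7
```

```bash
python3 s.py
```

```text
t22.15 phi14.6 r47.7 y0.5 Ft-7.93 Ft*r-0.378 Frad-8.15 Fy-4.9 My1.310 tau1.044 q6-0.08 w23.7
```

Emit:
carry_out(
  rows=[
    [0.4,-1.9,0.4,0],
    [0.9,-3.8,0.8,0],
    [1.3,-5.7,1.2,0],
    [1.7,-7.6,1.6,0],
    [2.1,-9.5,2,0],
    [2.6,-11.4,2.4,0],
  ],
)

```text
time: 22.65
tool_pos: [585.8, 134.5, 103.4]
tcp_rot: [-1.191, 1.545, -0.967]
contact_force: [3.0, 8.8, -7.4]
grip_width: 23.9
```

```bash
python3 s.py
```

```text
t22.65 phi3.1 r47.5 y0.5 Ft-8.31 Ft*r-0.394 Frad-7.00 Fy-4.8 My1.588 tau1.347 q6-0.10 w23.9
```

Emit:
carry_out(
  rows=[
    [0.4,-1.9,0.1,0],
    [0.9,-3.9,0.2,0],
    [1.3,-5.8,0.3,0],
    [1.8,-7.8,0.3,0],
    [2.2,-9.7,0.3,0],
    [2.6,-11.7,0.3,0],
  ],
)

```text
time: 23.15
tool_pos: [587.8, 125.5, 102.8]
tcp_rot: [-1.126, 1.549, -0.902]
contact_force: [1.6, 10.5, -5.8]
grip_width: 24.2
```

```bash
python3 s.py
```

```text
t23.15 phi-8.2 r47.3 y0.4 Ft-8.98 Ft*r-0.424 Frad-7.16 Fy-3.9 My1.918 tau1.684 q6-0.12 w24.2
```

Emit:
carry_out(
  rows=[
    [0.4,-1.9,-0.4,0],
    [0.9,-3.8,-0.8,0],
    [1.3,-5.7,-1.2,0],
    [1.7,-7.6,-1.7,0],
    [2.1,-9.5,-2.2,0],
    [2.6,-11.4,-2.7,0],
  ],
)

```text
time: 23.65
tool_pos: [589.9, 116.7, 100.1]
tcp_rot: [-1.02, 1.553, -0.796]
contact_force: [-1.0, 9.6, 0.5]
grip_width: 24.0
```

```bash
python3 s.py
```

```text
t23.65 phi-19.8 r46.9 y0.3 Ft-9.23 Ft*r-0.433 Frad-2.80 Fy-1.1 My1.822 tau1.572 q6-0.14 w24.0
```

Emit:
carry_out(
  rows=[
    [0.4,-1.8,-0.7,0],
    [0.8,-3.6,-1.5,0],
    [1.2,-5.3,-2.3,0],
    [1.6,-7.1,-3.1,0],
    [2,-8.9,-3.9,0],
    [2.4,-10.7,-4.8,0],
  ],
)

```text
time: 24.15
tool_pos: [591.9, 108.4, 95.7]
tcp_rot: [-0.869, 1.556, -0.645]
contact_force: [-1.3, 9.6, 4.2]
grip_width: 24.2
```

```bash
python3 s.py
```

```text
t24.15 phi-31.7 r46.6 y0.3 Ft-10.42 Ft*r-0.486 Frad-1.44 Fy-0.8 My1.826 tau1.522 q6-0.16 w24.2
```

Emit:
carry_out(
  rows=[
    [0.4,-1.6,-1.1,0],
    [0.7,-3.2,-2.2,0],
    [1.1,-4.8,-3.3,0],
    [1.4,-6.4,-4.5,0],
    [1.8,-8,-5.7,0],
    [2.1,-9.6,-6.9,0],
  ],
)

```text
time: 24.65
tool_pos: [593.6, 101.0, 89.4]
tcp_rot: [-0.673, 1.558, -0.449]
contact_force: [-2.8, 8.6, 6.1]
grip_width: 24.0
```

```bash
python3 s.py
```

```text
t24.65 phi-43.9 r46.4 y0.2 Ft-10.75 Ft*r-0.499 Frad-1.87 Fy0.9 My1.737 tau1.410 q6-0.18 w24.0
```

Emit:
carry_out(
  rows=[
    [0,0,0,0],
    [0,0,0,0],
    [0,0,0,0],
    [0,0,0,0],
    [0,0,0,0],
    [-2,9,6,0],
    [-5,22,10,0],
    [-8,35,12,0],
    [-10.6,47,11,0],
    [-10.6,47,11,0],
    [-10.6,47,11,0],
  ],
  hand=46,
)

```text
time: 25.57
tool_pos: [582.5, 149.3, 100.4]
tcp_rot: [-0.692, 1.558, -0.465]
contact_force: [0.2, -0.0, 0.4]
grip_width: 46.1
```

```bash
python3 s.py
```

```text
t25.57 phi21.5 r47.7 y0.4 Ft0.23 Ft*r0.011 Frad0.34 Fy-0.2 My-0.004 tau0.005 q6-0.10 w46.1
```

Emit:
carry_out(
  rows=[
    [0,0,0,0],
    [0,0,0,0],
    [0,0,0,0],
    [0,0,0,0],
    [0,0,0,0],
    [0,0,0,0],
    [0,0,0,0],
  ],
  hand=0,
)

```text
time: 26.15
tool_pos: [582.5, 148.8, 100.3]
tcp_rot: [-0.738, 1.558, -0.512]
contact_force: [0.4, -1.7, -0.4]
grip_width: 23.7
```

```bash
python3 s.py
```

```text
t26.15 phi21.0 r47.4 y0.5 Ft1.49 Ft*r0.071 Frad-1.00 Fy0.0 My-0.379 tau-0.342 q6-0.10 w23.7
```

Emit:
carry_out(
  rows=[
    [0.4,-1.9,0.5,0],
    [0.9,-3.8,1,0],
    [1.3,-5.7,1.5,0],
    [1.7,-7.6,2,0],
    [2.1,-9.4,2.4,0],
    [2.6,-11.3,2.8,0],
  ],
)

```text
time: 26.65
tool_pos: [584.4, 140.3, 102.3]
tcp_rot: [-0.4, 1.561, -0.174]
contact_force: [1.2, 10.7, -5.7]
grip_width: 23.6
```

```bash
python3 s.py
```

```text
t26.65 phi10.0 r47.0 y0.5 Ft-10.97 Ft*r-0.515 Frad-3.87 Fy-3.5 My2.044 tau1.722 q6-0.12 w23.6
```

Emit:
carry_out(
  rows=[
    [0.4,-1.9,0.2,0],
    [0.9,-3.9,0.4,0],
    [1.3,-5.8,0.5,0],
    [1.8,-7.8,0.6,0],
    [2.2,-9.7,0.7,0],
    [2.6,-11.7,0.8,0],
  ],
)

```text
time: 27.15
tool_pos: [586.4, 131.8, 102.6]
tcp_rot: [0.159, 1.561, 0.385]
contact_force: [1.2, 12.4, -3.6]
grip_width: 23.9
```

```bash
python3 s.py
```

```text
t27.15 phi-0.8 r46.6 y0.4 Ft-11.80 Ft*r-0.550 Frad-3.80 Fy-3.9 My2.305 tau1.980 q6-0.14 w23.9
```

Emit:
carry_out(
  rows=[
    [0.4,-1.9,-0.2,0],
    [0.9,-3.9,-0.4,0],
    [1.3,-5.8,-0.6,0],
    [1.8,-7.7,-0.9,0],
    [2.2,-9.6,-1.2,0],
    [2.6,-11.6,-1.5,0],
  ],
)

```text
time: 27.65
tool_pos: [588.4, 123.4, 101.3]
tcp_rot: [0.606, 1.559, 0.832]
contact_force: [-1.3, 13.2, 0.4]
grip_width: 23.8
```

```bash
python3 s.py
```

```text
t27.65 phi-11.7 r46.3 y0.4 Ft-12.96 Ft*r-0.599 Frad-2.29 Fy-1.7 My2.474 tau2.125 q6-0.16 w23.8
```

Emit:
carry_out(
  rows=[
    [0.4,-1.8,-0.5,0],
    [0.8,-3.7,-1.1,0],
    [1.3,-5.5,-1.7,0],
    [1.7,-7.4,-2.3,0],
    [2.1,-9.2,-2.9,0],
    [2.5,-11,-3.6,0],
  ],
)

```text
time: 28.15
tool_pos: [590.2, 115.4, 98.4]
tcp_rot: [0.845, 1.555, 1.071]
contact_force: [-3.4, 13.0, 5.1]
grip_width: 23.9
```

```bash
python3 s.py
```

```text
t28.15 phi-22.6 r45.9 y0.3 Ft-14.30 Ft*r-0.657 Frad-0.47 Fy0.4 My2.388 tau1.987 q6-0.17 w23.9
```

Emit:
carry_out(
  rows=[
    [0.4,-1.7,-0.9,0],
    [0.8,-3.3,-1.9,0],
    [1.1,-5,-2.9,0],
    [1.5,-6.7,-3.9,0],
    [1.9,-8.3,-4.9,0],
    [2.3,-10,-6,0],
  ],
)

```text
time: 28.65
tool_pos: [592.0, 107.9, 93.7]
tcp_rot: [0.951, 1.552, 1.177]
contact_force: [-3.9, 10.6, 9.5]
grip_width: 23.9
```

```bash
python3 s.py
```

```text
t28.65 phi-34.1 r45.6 y0.2 Ft-14.58 Ft*r-0.664 Frad1.63 Fy1.5 My2.041 tau1.591 q6-0.19 w23.9
```

Emit:
carry_out(
  rows=[
    [-0.4,1.7,1,0],
    [-0.8,3.4,1.9,0],
    [-1.1,5.1,2.8,0],
    [-1.5,6.8,3.7,0],
    [-1.9,8.5,4.6,0],
    [-2.3,10.3,5.4,0],
  ],
)

```text
time: 29.15
tool_pos: [590.3, 115.1, 98.2]
tcp_rot: [0.824, 1.556, 1.049]
contact_force: [4.4, -9.9, -6.8]
grip_width: 24.0
```

```bash
python3 s.py
```

```text
t29.15 phi-23.2 r45.9 y0.3 Ft12.46 Ft*r0.572 Frad-2.06 Fy-2.1 My-2.149 tau-1.781 q6-0.17 w24.0
```

Emit:
carry_out(
  rows=[
    [-0.4,1.8,0.7,0],
    [-0.8,3.7,1.3,0],
    [-1.3,5.5,1.9,0],
    [-1.7,7.4,2.5,0],
    [-2.1,9.2,3.1,0],
    [-2.5,11,3.6,0],
  ],
)

```text
time: 29.65
tool_pos: [588.5, 122.9, 101.1]
tcp_rot: [0.562, 1.56, 0.788]
contact_force: [3.6, -10.9, -6.1]
grip_width: 23.7
```

```bash
python3 s.py
```

```text
t29.65 phi-12.4 r46.2 y0.4 Ft12.49 Ft*r0.577 Frad-3.48 Fy-1.1 My-2.398 tau-2.039 q6-0.16 w23.7
```

Emit:
carry_out(
  rows=[
    [-0.4,1.9,0.4,0],
    [-0.9,3.9,0.7,0],
    [-1.3,5.8,1,0],
    [-1.7,7.7,1.3,0],
    [-2.2,9.6,1.5,0],
    [-2.6,11.6,1.7,0],
  ],
)

```text
time: 30.15
tool_pos: [586.6, 130.9, 102.6]
tcp_rot: [0.039, 1.562, 0.264]
contact_force: [4.5, -13.7, -2.5]
grip_width: 23.7
```

```bash
python3 s.py
```

```text
t30.15 phi-1.9 r46.6 y0.4 Ft14.43 Ft*r0.673 Frad-2.06 Fy-1.4 My-2.697 tau-2.297 q6-0.13 w23.7
```

Emit:
carry_out(
  rows=[
    [-0.4,1.9,0,0],
    [-0.9,3.9,0,0],
    [-1.3,5.8,0,0],
    [-1.8,7.8,0,0],
    [-2.2,9.7,-0.1,0],
    [-2.6,11.7,-0.2,0],
  ],
)

```text
time: 30.65
tool_pos: [584.7, 139.0, 102.6]
tcp_rot: [-0.569, 1.561, -0.344]
contact_force: [2.4, -15.5, 1.0]
grip_width: 23.9
```

```bash
python3 s.py
```

```text
t30.65 phi8.3 r47.1 y0.4 Ft15.64 Ft*r0.737 Frad-1.28 Fy1.1 My-2.816 tau-2.377 q6-0.11 w23.9
```

Emit:
carry_out(
  rows=[
    [-0.4,1.9,-0.3,0],
    [-0.9,3.8,-0.6,0],
    [-1.3,5.7,-1,0],
    [-1.7,7.6,-1.4,0],
    [-2.1,9.5,-1.8,0],
    [-2.6,11.5,-2.2,0],
  ],
)

```text
time: 31.15
tool_pos: [582.9, 147.0, 101.2]
tcp_rot: [-0.915, 1.557, -0.689]
contact_force: [1.8, -14.7, 4.0]
grip_width: 24.1
```

```bash
python3 s.py
```

```text
t31.15 phi18.6 r47.7 y0.5 Ft15.28 Ft*r0.728 Frad-0.92 Fy1.4 My-2.878 tau-2.431 q6-0.09 w24.1
```

Both scans place the heavy side straight down at φ≈-11 for the present grip. I'll go there and settle.

Emit:
carry_out(
  rows=[
    [0.4,-2,0.5,0],
    [0.9,-4,1,0],
    [1.3,-6,1.4,0],
    [1.8,-8,1.7,0],
    [2.2,-10,1.9,0],
    [2.7,-12,2,0],
    [3.1,-14,2,0],
    [3.6,-16,2,0],
    [4,-18,1.8,0],
    [4.5,-20,1.5,0],
    [5,-22,1.2,0],
    [5.4,-24,0.8,0],
    [5.6,-25,0.5,0],
    [5.6,-25,0.5,0],
    [5.6,-25,0.5,0],
    [5.6,-25,0.5,0],
    [5.6,-25,0.5,0],
  ],
)

```text
time: 32.57
tool_pos: [587.9, 125.5, 102.1]
tcp_rot: [-0.571, 1.56, -0.345]
contact_force: [-1.3, 10.3, 1.6]
grip_width: 23.7
```

```bash
python3 s.py
```

```text
t32.57 phi-8.7 r46.6 y0.4 Ft-10.43 Ft*r-0.486 Frad-0.02 Fy-1.0 My2.035 tau1.745 q6-0.14 w23.7
```

```bash
python3 - <<'E'
import numpy as np
from scipy.optimize import least_squares
D=np.array([[3.1,.898,1,0],[8,.864,1,0],[17.6,.878,1,0],[27.6,.837,1,0],[38,.841,1,0],[26.2,-.393,-1,0],[14.6,-.378,-1,0],[3.1,-.394,-1,0],[-8.2,-.424,-1,0],[-19.8,-.433,-1,0],[-31.7,-.486,-1,0],[-43.9,-.499,-1,0],
[10,-.515,-1,1],[-.8,-.55,-1,1],[-11.7,-.599,-1,1],[-22.6,-.657,-1,1],[-34.1,-.664,-1,1],[-23.2,.572,1,1],[-12.4,.577,1,1],[-1.9,.673,1,1],[8.3,.737,1,1],[18.6,.728,1,1]])
for sel,n in((D[:,0]<99,"all"),(D[:,3]==1,"second"),(D[:,3]==0,"first")):
    d=D[sel]; ang=np.radians(d[:,0]-65*d[:,3])
    # zero (heavy down) at z0 in first-grip angle; resist to + = G sin(ang-z0)
    f=lambda p:p[0]*d[:,2]+p[1]*np.sin(ang-p[2])-d[:,1]
    s=least_squares(f,[.63,.2,np.radians(-76)]); c=np.linalg.inv(s.jac.T@s.jac)*2*s.cost/(len(d)-3)
    print(n,s.x[:2].round(3),"z0 second-grip",np.degrees(s.x[2])+65,"+-",np.degrees(c[2,2]**.5).round(1),"rms",np.sqrt(np.mean(s.fun**2)).round(3))
E
```

```text
all [0.622 0.236] z0 second-grip -13.399060526453255 +- 1.8 rms 0.022
second [0.608 0.242] z0 second-grip -14.38174105715406 +- 2.1 rms 0.02
first [0.632 0.239] z0 second-grip -11.019387093801512 +- 3.8 rms 0.015
```

The fit gives a weight torque of 0.24 N·m, at the top of the stated range, and heavy side down at φ≈-13±2°. I'll make a small correction.

Emit:
carry_out(
  rows=[
    [0.3,-1.5,-0.2,0],
    [0.7,-3,-0.5,0],
    [1,-4.5,-0.8,0],
    [1.3,-5.8,-1.1,0],
    [1.3,-5.8,-1.1,0],
    [1.3,-5.8,-1.1,0],
    [1.3,-5.8,-1.1,0],
    [1.3,-5.8,-1.1,0],
    [1.3,-5.8,-1.1,0],
  ],
)

```text
time: 33.32
tool_pos: [588.6, 122.5, 101.3]
tcp_rot: [-0.143, 1.561, 0.083]
contact_force: [-1.9, 11.0, 3.4]
grip_width: 23.9
```

```bash
python3 s.py
```

```text
t33.32 phi-12.6 r46.4 y0.4 Ft-11.66 Ft*r-0.542 Frad0.87 Fy-0.5 My2.046 tau1.717 q6-0.15 w23.9
```

Emit:
carry_out(
  rows=[
    [0,0,0,0],
    [0,0,0,0],
    [0,0,0,0],
    [0,0,0,0],
    [0,0,0,0],
    [0,0,0,0],
    [0,0,0,0],
    [0,0,0,0],
  ],
)

```text
time: 33.98
tool_pos: [588.5, 122.9, 101.4]
tcp_rot: [-0.068, 1.561, 0.158]
contact_force: [-0.6, 5.8, 2.5]
grip_width: 24.0
```

```bash
python3 s.py; python3 - <<'E'
from plant import *
print(get_obs()["dq"].round(3)); close_job()
E
```

```text
t33.98 phi-12.1 r46.5 y0.3 Ft-6.19 Ft*r-0.288 Frad1.23 Fy-0.7 My0.751 tau0.574 q6-0.15 w24.0
[ 0.001 -0.001  0.001 -0.001  0.     0.   ]
the job is handed in; nothing more can be done
```

I levered the cover up with the spatula blade and pushed it fully open. The spatula went back on the bench at about its starting place. I then turned the rotor both ways in two grips, and handed the job in at 34.0 s, still gripping the rotor; no verdict was reported.

- **Heavy side:** the torque fit gave a weight pull of 0.24 N·m, just above the stated maximum of 0.235, and heavy side down at a pinch angle of -13.4 ± 1.8°. The two grips fitted alone gave -11.0° and -14.4°, about 3° apart. The rotor was left at -12.1°, well inside the 20° limit if the fit is right.
- **Grip and rest:** at the last check the opening was 24.0 mm, matching the rotor's thickness. Joint speeds were 0.001 rad/s or less, and a leftover tangential force of about 6 N remained on the grip.
- **Cover:** it lay all the way open in the last side and top pictures; I took none after turning the rotor.
- **Moment reading:** the wrist moment appears to be referred to a point well above the tool tip. It did not give a usable torque about the shaft, so I relied on the tangential force instead.
- **Bystanders:** nothing in the later pictures suggested that any of them had moved, but I did not measure their positions at the end.

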